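# Gather ceramic terminal blocks in one corner of a parts case

### The job

Raise the clear lid of the blue parts case by its orange tab until it stands about 60 degrees open, where its stiff hinge holds it, so that the white ceramic terminal blocks can be seen but stay roofed over. Then, with the lid left at that angle, pick the case up by its black front handle and tip it, front edge down and also down toward the side on which the glass beaker stands, until all four blocks have slid together into the front corner on the beaker's side, ready to be emptied. The program finishes while holding: keep the case in the gripper, still, clear of the bench, tipped about 30 degrees with the blocks in that corner; leave the beaker, the jar and the timer where they stand.

Things in the scene. Friction and masses are not known exactly. Their poses are not given: they have to be found in the camera images.
- case: Loose blue plastic tub, clear lid hinged at its back, black handle in front; 150 (x) x 214 (y) x 52 mm (z), walls and floor 3.5 mm, on 2 mm rubber feet, 0.22 to 0.36 kg, plus lid 0.055 and blocks 0.05 kg. Origin: centre of the underside. x points from front (handle) to back (hinge), y to its left, z up; starts flat, front toward the robot within 0.45 rad.
- case_lid (a joint): Hinge of the clear lid (154 x 214 x 4 mm): 0 = closed flat on the rim, grows as it opens up and back, 1.9 rad at most; 60 degrees = 1.05 rad. Starts ajar between 0 and 0.25 rad. Friction hinge, about 0.085 N m: the lid stays at the angle it is left at. The tub is light and slides if the tab is shoved: lead it along its arc.
- lid_hinge (a point): Point on the case, at the middle of the lid's hinge axis, 79 mm behind the case origin and 53 mm above its underside; the axis runs along the case's y. Behind and to the right of the case a table oven (top 0.41 m above the bench) stands on a wide white board (about 0.12 m up) that reaches to about x 0.5, y 0.15: keep arm, lid and case clear of it.
- lid_pull (a point): Grip point of the orange pull tab at the middle of the lid's front edge; moves with the lid, 175 mm from the hinge axis. Tab 14 mm wide (case y), 14 mm tall, sticking out 34 mm beyond the lid; the point lies 15 mm from its free end at mid height. Lid closed: it hangs over the gap between tub and handle, 59 mm above the bench. Axes: the lid's, parallel to the case's when closed.
- handle_grip (a point): Middle of the black handle bar, 124.5 mm in front of the case origin, 34 mm above the underside. The bar runs along the case's y, 104 mm long (86 mm free between its two arms), 9 mm thick along the case's x, 20 mm tall; 45 mm gap between bar and tub. The whole's centre of mass lies about 0.12 m behind it: grip firmly, 60 N or more. Axes: the case's.
- corner_left (a point): Inner front left corner of the tub at its floor (5.5 mm above the bench when the case stands). Axes are the case's own.
- corner_right (a point): Inner front right corner of the tub at its floor. Axes are the case's own.
- block_1: One of four equal white ceramic two-way terminal blocks with brass inserts, 24 x 18 x 15 mm, 13 g, lying loose in the case; starts to slide on its smooth floor at 9 to 14 degrees of slope. Origin: centre of its 24 x 18 underside.
- block_2: One of four equal white ceramic two-way terminal blocks with brass inserts, 24 x 18 x 15 mm, 13 g, lying loose in the case; starts to slide on its smooth floor at 9 to 14 degrees of slope. Origin: centre of its 24 x 18 underside.
- block_3: One of four equal white ceramic two-way terminal blocks with brass inserts, 24 x 18 x 15 mm, 13 g, lying loose in the case; starts to slide on its smooth floor at 9 to 14 degrees of slope. Origin: centre of its 24 x 18 underside.
- block_4: One of four equal white ceramic two-way terminal blocks with brass inserts, 24 x 18 x 15 mm, 13 g, lying loose in the case; starts to slide on its smooth floor at 9 to 14 degrees of slope. Origin: centre of its 24 x 18 underside.
- beaker: Empty glass beaker, 72 mm across, 97 mm tall, standing on the bench either to the left (y about 0.58) or to the right (y about 0) of the case, which tells the corner wanted. Origin: centre of its underside. Leave it alone.
- jar: Jar with a black cap, 66 mm across, 90 mm tall, standing on the other side of the case from the beaker. Origin: centre of its underside. Leave it alone.
- kitchen_timer: White digital timer, 66 x 66 x 19 mm, lying on the bench in front of the case, to the right. Origin: centre of its underside. Leave it alone.

How it is judged:
On the way, in this order (a step that is already met when the one before it is completed fails the run):
1. the lid stands about 60 degrees open (47 to 73) while the case still stands flat on the bench (value of joint case_lid between 0.82 and 1.28 rad and angle between case's own z axis and vertical below 0.08 rad and height (world z) of case below 0.01 m), for 0.3 s.
2. the case is lifted off the bench by the gripper, the lid still about 60 degrees open (value of joint case_lid between 0.82 and 1.28 rad and height (world z) of case above 0.03 m and contact force between the fingers and case above 2 N), for 0.2 s.
At the end, for the whole second after the job is handed in: The fingers hold the case still, 25 mm or more clear of the bench, touching no bystander, leaning 19 to 47 degrees, at least 7 front down and 7 toward the beaker; lid 47 to 73 degrees open; all four blocks at rest within 105 mm of the inner front corner on the beaker's side (value of joint case_lid between 0.82 and 1.28 rad and angle between case's own z axis and vertical between 0.33 and 0.82 rad and angle between case's own x axis and vertical below 1.4508 rad and ((world y of beaker above 0.3 m and angle between case's own y axis and vertical above 1.6908 rad and height (world z) of corner_left above 0.025 m and distance between each of block_1, block_2, block_3, block_4 and corner_left below 0.105 m) or (world y of beaker below 0.3 m and angle between case's own y axis and vertical below 1.4508 rad and height (world z) of corner_right above 0.025 m and distance between each of block_1, block_2, block_3, block_4 and corner_right below 0.105 m)) and contact force between the fingers and case above 2 N and linear speed of case below 0.03 m/s and angular speed of case below 0.15 rad/s and linear speed of each of block_1, block_2, block_3, block_4 below 0.04 m/s and contact force between case and beaker below 0.2 N and contact force between case and jar below 0.2 N and contact force between case and kitchen_timer below 0.2 N); the arm keeps its last pose, push and grip.
It fails at once if the beaker is moved more than 25 mm (distance of beaker from where it was at the start of the episode above 0.025 m).
It fails at once if the jar is moved more than 25 mm (distance of jar from where it was at the start of the episode above 0.025 m).
It fails at once if the timer is moved more than 25 mm (distance of kitchen_timer from where it was at the start of the episode above 0.025 m).
It also fails if it takes over 58 s, if anything falls off the work surface, if the arm or the gripper's body presses on something with over 40 N, if the wrist force passes 120 N, or if a joint passes its speed limit or range.

### The arm

A 7-joint arm with a two-finger parallel gripper is mounted at the origin on a cart in front of the work surface, level with it; the furniture and walls round the work are solid. World frame = base frame: x ahead of the robot, y to its left, z up, the work surface at z = 0. Lengths are in m, angles in rad, forces in N, time in s.
With the tool pointing down it reaches from about 0.4 to 0.75 m from the base axis. Payload 19.5 kg.
Tool frame: the origin (TCP) lies midway between the tips of the shut fingers; the grasp point (between the pads) lies 19 mm behind it (ctrl.grip_depth is the z of the grasp point in the tool frame, in m); z points along the fingers, y is the line along which they close (so a half turn about z gives the same grasp; the last joint's range is limited). The gripper opens to 85 mm and grips with 20 to 120 N. Pads are 22 mm wide; open, the fingers measure 114 mm over their backs; the gripper's body (76 mm by 85 mm) begins 54 mm behind the grasp point. The pads swing forward as they close: fully open they stand 13 mm farther back than shut.
Start: joints at [-1.174, 0.707, -0.028, 1.485, 0.022, 0.951, -0.075], TCP at [0.244, 0.521, 0.193] pointing down, gripper open.
Joint ranges: [-2.71, 2.71], [-0.32, 2.16], [-1.57, 1.52], [0, 2.45], [-1.46, 4.6], [0, 2.02], [-2.83, 2.83]. Speed limits (rad/s): [1.89, 1.89, 2.57, 2.57, 3.01, 3.01, 3.01].

### API

Orientations are given as a rotation vector (axis times angle).
In Python, from rig import readout, get_image, job, ctrl gives the robot as it stands.
- The arm moves only by the tool move_arm, never from a script. Its argument "rows" is a list of rows, each a list of 7 numbers: the turn, a rotation vector about the tool's x, y, z in units of 6 degrees (1.0 is 6 degrees), then the shift along the tool's x, y, z in units of 40 mm (1.0 is 40 mm), then the finger opening in mm, from 0 to 85.4. A call has exactly 10 rows; each row shifts and turns the commanded pose from where the row before left it, along the tool's axes as they then stand; what a row does not reach is not made up. A row lasts 1/10 s, in which the tool goes at most 50 mm and 8.59 degrees, less where a joint would pass 70% of its speed; a pose out of reach is approached as far as the arm can. A call is refused whole if a number of a shift passes 1 or a number of a turn 1, either way. A call with a gripper value outside its range is refused whole. The fingers move at their own pace and stop on an object; the grip force is fixed at half the most. Time passes only in rows, so rows that do not move let the fingers close, or fill a call up. It gives the time, the measured TCP pose, the force, the opening and the grip force at its end, in the units of the state.
- readout.get_state(): the state, without advancing time (a new reading comes with each control period).
- get_image(name): name is "scene" or "top" or "wrist"; returns a dict with "pixels" (400x640x3 uint8, blue, green, red), "depth" (400x640 float32, m along the optical axis (not along the pixel's ray), 0 where there is no reading), "camera_matrix" (3x3 intrinsics, pixels), "position" and "attitude" of the camera in the world; the wrist camera has in their place "T_tool_cam" (4x4, takes a point from camera to tool coordinates, whose origin is the TCP and whose axes are the flange's). Camera axes: x right, y down, z forward; pixel columns grow to the right and rows downward; lengths in m; the calibration is good to about 2 mm. A picture is of the moment at which its call begins: read the wrist's pose just before it.
- job.hand_in(): hands the job in; it is judged then, once.
The state is a dict: "time": time; "joint_positions": joint angles; "qvel": joint speeds; "joint_torque": joint torques, N m; "eef_pos": TCP position; "orientation": TCP orientation; "wrist_force": force on the tool from outside, world axes, zero at the start; "ft_torque": the same for the moment, N m; "finger_gap": finger opening in m; "gripper_force": force on a finger pad.
Only numpy, scipy, OpenCV 4.12 (cv2) and the standard library are available. Lean on these libraries where they do the work, as an engineer would, in place of code of your own. Each camera call takes 0.05 s, during which the arm holds its last target. There are 200 camera calls.

## Working session

There is one attempt and no reset: what is moved stays moved. The work goes in short steps, Python scripts to look and compute and a tool call to move; the robot and the scene stay as the last step left them, time stands still between calls to the robot, and variables do not carry over. Pictures are saved under pics/ and viewed, at most 10 in all, crops included, and the job is handed in when it is done.

Besides the shell and the picture viewer there is one more tool, called after "Request:" by a JSON object that holds its "op" and its "data", one argument or row to a line. move_arm: Moves the arm, as the interface text tells. Its arguments: {"type":"object","properties":{"rows":{"type":"array"}},"required":["rows"]}

```bash
mkdir -p pics; ls
cat > h.py <<'E'
import numpy as np, cv2
from scipy.spatial.transform import Rotation as R
from rig import readout, get_image, job, ctrl
def snap(n):
    im=get_image(n); return im
def rot(a):
    a=np.array(a,float)
    return a if a.shape==(3,3) else (R.from_quat(a).as_matrix() if a.size==4 else R.from_rotvec(a).as_matrix())
def cloud(im):
    d=im["depth"];K=np.array(im["camera_matrix"]);v,u=np.mgrid[:400,:640]
    P=np.stack([(u-K[0,2])/K[0,0]*d,(v-K[1,2])/K[1,1]*d,d],-1)
    W=P@rot(im["attitude"]).T+np.array(im["position"]); W[d==0]=np.nan
    return W
E
python3 - <<'E'
from h import *
a=snap("top");b=snap("scene")
print(a["position"],a["attitude"],b["position"],b["attitude"])
np.savez("a.npz",W=cloud(a),px=a["pixels"]);np.savez("b.npz",W=cloud(b),px=b["pixels"])
cv2.imwrite("pics/top.png",a["pixels"]);cv2.imwrite("pics/scene.png",b["pixels"])
print(readout.get_state(),ctrl.grip_depth)
E
```

```text
pics
[0.4628752  0.28211846 1.29588278] [-2.2278028   2.17524115 -0.06596402] [-0.38867519  1.01799769  0.77150899] [-1.07764866  2.16126558 -1.23052417]
{'time': 0.1, 'joint_positions': array([-1.17371741,  0.70701393, -0.02760842,  1.48494225,  0.02200343,
        0.95089715, -0.07548785]), 'qvel': array([-3.40070344e-04, -2.12541053e-03,  3.39834261e-04,  2.86932392e-04,
        8.48184424e-04,  2.66556891e-05,  1.00923686e-03]), 'joint_torque': array([ 1.37554900e-03, -8.84316874e+01,  1.23697434e+00, -2.36458057e+01,
        1.71322713e-02,  5.09910809e-03,  1.13302912e-05]), 'eef_pos': array([0.24417139, 0.52028618, 0.19229207]), 'orientation': array([-6.83668720e-01, -3.06612391e+00,  1.48030099e-03]), 'wrist_force': array([-0.21663294, -0.46110859, -0.25276222]), 'ft_torque': array([ 0.01438996, -0.01274838,  0.00286643]), 'gripper_force': 0.0, 'finger_gap': 0.08541276950833353} -0.0187
```

View pics/top.png

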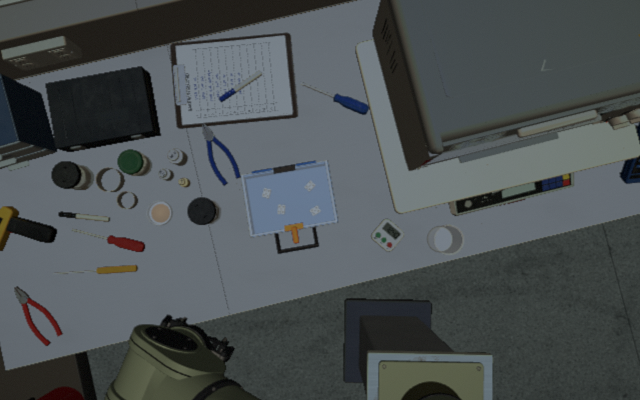

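View pics/scene.png

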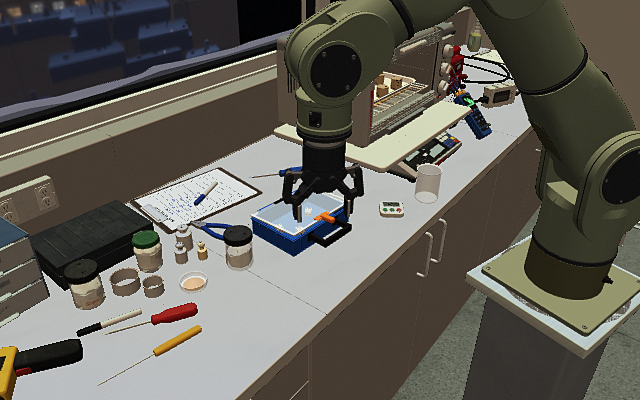

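The top view shows the case at (290,200), with the tab at (295,232) and the handle bar at (297,247). The beaker is on the right (445,240), the jar on the left (203,210) and the timer at (387,235).

Run:
```python
from h import *
for f in "ab":
    z=np.load(f+".npz");W,px=z["W"],z["px"]
    hsv=cv2.cvtColor(px,cv2.COLOR_BGR2HSV)
    m=(hsv[...,0]>5)&(hsv[...,0]<18)&(hsv[...,1]>180)&(hsv[...,2]>100)
    w=(np.abs(W[...,0]-.45)<.2)&(np.abs(W[...,1]-.29)<.2)
    p=W[m&w];print(f,"orange",len(p),np.nanmean(p,0),np.nanpercentile(p,[5,95],axis=0))
    k=(px.max(-1)<60)&w&(W[...,2]>.02)&(W[...,2]<.06)&(W[...,0]<.5)
    n,l,s,c=cv2.connectedComponentsWithStats(k.astype(np.uint8))
    for i in range(1,n):
        if s[i,4]>30:
            q=W[l==i]; 
            r=cv2.minAreaRect(q[:,:2].astype(np.float32)*1000)
            print("dark",s[i],q.mean(0),r)
W=np.load("a.npz")["W"]
for n,(u,v) in dict(jar=(203,208),timer=(387,235),beaker=(445,240),tl=(244,164),tr=(327,160),bl=(250,237),br=(337,220),hl=(277,251),hr=(318,246),hcl=(276,235),tab=(295,240),tab2=(294,225),oven=(433,160),board=(397,208),bench=(350,290)).items():
    print(n,np.nanmedian(W[v-1:v+2,u-1:u+2].reshape(-1,3),0).round(3))
```

```text
a orange 40 [0.44846703 0.34563305 0.07544028] [[0.42890559 0.33953809 0.07098279]
 [0.46255884 0.3525497  0.07882347]]
dark [275 227  44  27 236] [0.42128359 0.34127345 0.04248167] ((430.5932312011719, 342.8065185546875), (48.608848571777344, 102.30278778076172), 11.541123390197754)
b orange 114 [0.44530058 0.35242382 0.07290101] [[0.42436817 0.33777444 0.06763099]
 [0.46534221 0.3702806  0.07846726]]
dark [301 211  51  37 661] [0.43345565 0.35354707 0.03620933] ((433.5815734863281, 339.55224609375), (60.77007293701172, 175.44651794433594), 11.581887245178223)
dark [275 233  25  18 177] [0.46145301 0.45759146 0.03349256] ((468.5783386230469, 453.663330078125), (64.68269348144531, 25.213594436645508), 12.409762382507324)
jar [0.503 0.565 0.089]
timer [0.448 0.115 0.016]
beaker [ 0.438 -0.037  0.   ]
tl [ 0.622  0.485 -0.002]
tr [0.637 0.271 0.003]
bl [0.434 0.463 0.001]
br [0.482 0.244 0.067]
hl [0.402 0.39  0.041]
hr [0.416 0.289 0.002]
hcl [0.442 0.393 0.042]
tab [0.431 0.344 0.077]
tab2 [0.467 0.348 0.07 ]
oven [0.618 0.038 0.183]
board [0.513 0.106 0.115]
bench [ 0.196  0.151 -0.901]
```

Run:
```python
import cv2
a=cv2.imread("pics/top.png")[140:270,180:480]
cv2.imwrite("pics/topc.png",cv2.resize(a,None,fx=2.6,fy=2.6,interpolation=cv2.INTER_CUBIC))
```

```text
(no output)
```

View pics/topc.png

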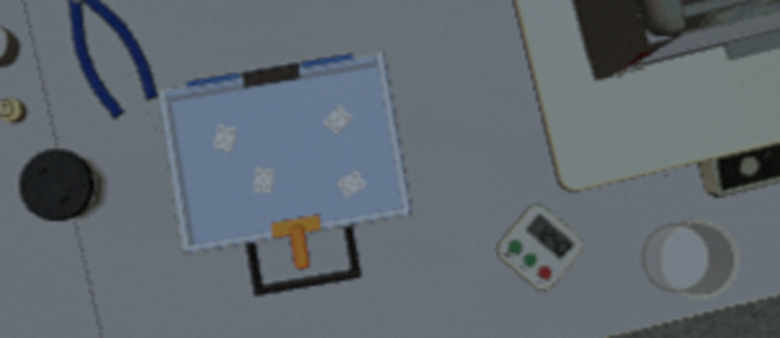

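```bash
cat >> h.py <<'E'
YAW=0.2015
c=np.array([np.cos(YAW),np.sin(YAW),0]);l=np.array([-c[1],c[0],0]);up=np.array([0,0,1.])
hinge=np.array([.6105,.3795,.053]);handle=np.array([.411,.3388,.034])
def toolR(phi,kind):
    "phi: lean of tool z from down toward case +x; kind tab: tool y=case y; bar: tool y=+/-case x"
    z=np.sin(phi)*c-np.cos(phi)*up
    y=l if kind=="tab" else (-np.cos(phi)*c-np.sin(phi)*up)*(1 if kind=="bar" else -1)
    return np.stack([np.cross(y,z),y,z],1)
def plan(p1,R1,n,grip,p0=None,R0=None):
    s=readout.get_state()
    p=s["eef_pos"] if p0 is None else p0; Rm=R.from_rotvec(s["orientation"]).as_matrix() if R0 is None else R0
    rv=R.from_matrix(Rm.T@R1).as_rotvec()/n; d=(p1-p)/n; rows=[]
    for i in range(n):
        rows.append([*np.round(np.degrees(rv)/6,2),*np.round(Rm.T@d/.04,2),grip]); Rm=Rm@R.from_rotvec(rv).as_matrix()
    print(n,"rows; max turn",np.abs(rv).max()*57.3/6,"max shift",np.abs(d).max()/.04)
    for r in rows: print([float(x) for x in r])
E
python3 - <<'E'
from h import *
Rt=toolR(np.radians(30),"tab"); g=np.array([.436,.344,.070])
plan(g-.061*Rt[:,2],Rt,10,45)
E
```

```text
10 rows; max turn 0.5970081142661553 max shift 0.4559760742996811
[-0.16, -0.48, -0.6, -0.56, -0.24, 0.17, 45.0]
[-0.16, -0.48, -0.6, -0.53, -0.28, 0.2, 45.0]
[-0.16, -0.48, -0.6, -0.51, -0.31, 0.22, 45.0]
[-0.16, -0.48, -0.6, -0.47, -0.35, 0.24, 45.0]
[-0.16, -0.48, -0.6, -0.44, -0.38, 0.25, 45.0]
[-0.16, -0.48, -0.6, -0.4, -0.41, 0.27, 45.0]
[-0.16, -0.48, -0.6, -0.36, -0.44, 0.28, 45.0]
[-0.16, -0.48, -0.6, -0.32, -0.47, 0.29, 45.0]
[-0.16, -0.48, -0.6, -0.27, -0.49, 0.3, 45.0]
[-0.16, -0.48, -0.6, -0.23, -0.51, 0.3, 45.0]
```

Request:
{"op": "move_arm", "data": {
  "rows": [
    [-0.16,-0.48,-0.6,-0.56,-0.24,0.17,45],
    [-0.16,-0.48,-0.6,-0.53,-0.28,0.2,45],
    [-0.16,-0.48,-0.6,-0.51,-0.31,0.22,45],
    [-0.16,-0.48,-0.6,-0.47,-0.35,0.24,45],
    [-0.16,-0.48,-0.6,-0.44,-0.38,0.25,45],
    [-0.16,-0.48,-0.6,-0.4,-0.41,0.27,45],
    [-0.16,-0.48,-0.6,-0.36,-0.44,0.28,45],
    [-0.16,-0.48,-0.6,-0.32,-0.47,0.29,45],
    [-0.16,-0.48,-0.6,-0.27,-0.49,0.3,45],
    [-0.16,-0.48,-0.6,-0.23,-0.51,0.3,45]
  ]
}}

```text
time: 1.1
eef_pos: [0.4122, 0.3532, 0.1473]
orientation: [-0.264, 2.644, 0.014]
wrist_force: [-0.2, 1.3, 0.7]
finger_gap: 0.045
gripper_force: 0.0
```

```bash
cat >> h.py <<'E'
def wcloud(im,s):
    d=im["depth"];K=np.array(im["camera_matrix"]);v,u=np.mgrid[:400,:640]
    P=np.stack([(u-K[0,2])/K[0,0]*d,(v-K[1,2])/K[1,1]*d,d],-1);T=np.array(im["T_tool_cam"])
    W=(P@T[:3,:3].T+T[:3,3])@R.from_rotvec(s["orientation"]).as_matrix().T+s["eef_pos"];W[d==0]=np.nan
    return W
def incase(W): # to case axes about the nominal handle, mm
    q=W-np.array([handle[0],handle[1],0]); return np.stack([q@c,q@l,q@up],-1)*1000
E
python3 - <<'E'
from h import *
s=readout.get_state();print(s["time"],s["eef_pos"],s["joint_positions"].round(2))
im=get_image("wrist");W=wcloud(im,s);px=im["pixels"];cv2.imwrite("pics/w1.png",px);np.savez("w1.npz",W=W,px=px)
hsv=cv2.cvtColor(px,cv2.COLOR_BGR2HSV);Q=incase(W)
m=(hsv[...,0]>5)&(hsv[...,0]<18)&(hsv[...,1]>180)&(hsv[...,2]>80)
print("tab",m.sum(),np.nanpercentile(Q[m],[2,10,50,90,98],axis=0).round(1))
k=(px.max(-1)<60)&(Q[...,2]>25)&(Q[...,2]<50)&(abs(Q[...,1])<80)&(abs(Q[...,0])<60)
print("dark",k.sum(),np.nanpercentile(Q[k],[2,10,50,90,98],axis=0).round(1))
E
```

```text
1.1 [0.41222857 0.35318935 0.14726052] [-1.3   0.72  0.54  2.15  0.73  0.    0.1 ]
tab 0 [nan nan nan]
dark 3663 [[ -5.  -51.7  28.3]
 [ -4.5 -45.4  32.8]
 [  0.7   1.7  41.4]
 [ 46.9  49.   43.3]
 [ 49.   55.   46. ]]
  return np.nanmean(a, axis, out=out, keepdims=keepdims)
```

View pics/w1.png

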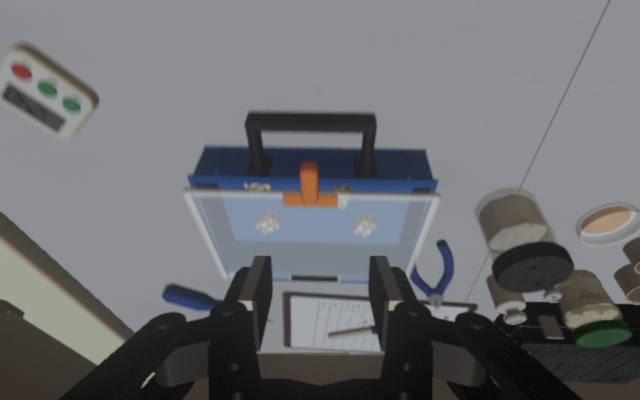

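The wrist view shows the tab at (310,180) and the handle bar at (312,122). Joint 6 has hit its lower limit, so I'll use a steeper tool and refine the tab's position.

Run:
```python
from h import *
z=np.load("w1.npz");W,px=z["W"],z["px"];hsv=cv2.cvtColor(px,cv2.COLOR_BGR2HSV);Q=incase(W)
print(hsv[180,310],Q[180,310])
m=(hsv[...,0]<20)&(hsv[...,1]>150)&(hsv[...,2]>60);m[:150]=0;m[215:]=0;m[:,:270]=0;m[:,350:]=0
for v in range(162,206,5):
    u=np.where(m[v])[0]
    if len(u): print(v,u.min(),u.max(),np.nanmedian(Q[v,u],0).round(1))
k=np.abs(Q[...,2]-43)<5
for v,u in((120,312),(120,260),(120,365)): print(Q[v,u].round(1))
Rt=toolR(np.radians(8),"tab"); g=np.array([.436,.344,.070])
plan(g-.061*Rt[:,2],Rt,6,45)
```

```text
[ 13 167 168] [24.89563114  2.77433589 76.23187723]
167 303 312 [14.4  0.7 73.3]
172 300 316 [17.1  1.5 75.8]
177 301 316 [21.9  1.7 76. ]
182 301 316 [27.6  1.5 75.6]
187 302 316 [32.9  1.7 75.7]
192 302 316 [38.8  1.5 75.4]
197 284 335 [50.2  1.7 69.7]
202 285 335 [56.7  1.9 69.3]
[-3.9  3.1 38.8]
[ -4.4 -37.3  40.4]
[-3.6 44.2 37.5]
6 rows; max turn 0.554619006032595 max shift 0.07922885518664158
[-0.05, 0.55, 0.0, 0.0, -0.06, 0.09, 45.0]
[-0.05, 0.55, 0.0, -0.0, -0.06, 0.09, 45.0]
[-0.05, 0.55, 0.0, -0.01, -0.06, 0.09, 45.0]
[-0.05, 0.55, 0.0, -0.01, -0.06, 0.09, 45.0]
[-0.05, 0.55, 0.0, -0.02, -0.06, 0.09, 45.0]
[-0.05, 0.55, 0.0, -0.02, -0.06, 0.09, 45.0]
```

Request:
{"op": "move_arm", "data": {
  "rows": [
    [-0.05,0.55,0,0,-0.05,0.09,45],
    [-0.05,0.55,0,0,-0.05,0.09,45],
    [-0.05,0.55,0,-0.01,-0.05,0.09,45],
    [-0.05,0.55,0,-0.01,-0.05,0.09,45],
    [-0.05,0.55,0,-0.02,-0.05,0.09,45],
    [-0.05,0.55,0,-0.02,-0.05,0.09,45],
    [0,0,0,0,0,0,45],
    [0,0,0,0,0,0,45],
    [0,0,0,0,0,0,45],
    [0,0,0,0,0,0,45]
  ]
}}

```text
time: 2.15
eef_pos: [0.4235, 0.3474, 0.129]
orientation: [-0.301, 2.982, 0.026]
wrist_force: [0.1, -0.3, -0.7]
finger_gap: 0.0449
gripper_force: 0.0
```

```bash
sed -i 's/^hinge=.*/hinge=np.array([.6107,.3812,.053]);handle=np.array([.4113,.3402,.034])/' h.py
python3 - <<'E'
from h import *
s=readout.get_state();print(s["eef_pos"],s["joint_positions"].round(2))
Rt=toolR(np.radians(8),"tab"); g=np.array([.4352,.3454,.069])
plan(g+.019*Rt[:,2],Rt,6,45)
E
```

```text
[0.42347219 0.347419   0.1290196 ] [-0.64  0.71 -0.28  1.83  0.51  0.56  0.5 ]
6 rows; max turn 0.009792212304433206 max shift 0.32847787829568154
[0.0, 0.01, -0.0, -0.01, -0.02, 0.33, 45.0]
[0.0, 0.01, -0.0, -0.01, -0.02, 0.33, 45.0]
[0.0, 0.01, -0.0, -0.01, -0.02, 0.33, 45.0]
[0.0, 0.01, -0.0, -0.01, -0.02, 0.33, 45.0]
[0.0, 0.01, -0.0, -0.01, -0.02, 0.33, 45.0]
[0.0, 0.01, -0.0, -0.01, -0.02, 0.33, 45.0]
```

Request:
{"op": "move_arm", "data": {
  "rows": [
    [0,0.01,0,-0.01,-0.02,0.33,45],
    [0,0.01,0,-0.01,-0.02,0.33,45],
    [0,0.01,0,-0.01,-0.02,0.33,45],
    [0,0.01,0,-0.01,-0.02,0.33,45],
    [0,0.01,0,-0.01,-0.02,0.33,45],
    [0,0.01,0,-0.01,-0.02,0.33,45],
    [0,0,0,0,0,0,0],
    [0,0,0,0,0,0,0],
    [0,0,0,0,0,0,0],
    [0,0,0,0,0,0,0]
  ]
}}

```text
time: 3.15
eef_pos: [0.4386, 0.3452, 0.0513]
orientation: [-0.299, 2.988, 0.026]
wrist_force: [0.1, 0.4, -0.5]
finger_gap: 0.0002
gripper_force: 0.0
```

Run:
```python
from h import *
s=readout.get_state();p=s["eef_pos"];Rm=R.from_rotvec(s["orientation"]).as_matrix()
print(p,s["joint_positions"].round(2),s["finger_gap"],s["gripper_force"],s["wrist_force"])
# opening the lid: rotation about case y that lifts the front (-x -> +z): axis = +l
for a in(25,):
    n=10; dR=R.from_rotvec(l*np.radians(a/n)).as_matrix()
    p2=hinge+dR@(p-hinge); print("per row turn/6deg",Rm.T@l*a/n/6,"shift/40mm",Rm.T@(p2-p)/.04)
    p3=hinge+R.from_rotvec(l*np.radians(50)).as_matrix()@(p-hinge); print(p3)
```

```text
[0.43856982 0.34524724 0.05130756] [-0.67  0.85 -0.19  1.85  0.59  0.39  0.45] 0.00016354475063725527 0.0 [ 0.09011262  0.38323754 -0.49136327]
per row turn/6deg [0.00096223 0.41666388 0.00118066] shift/40mm [-0.0289504   0.00060414 -0.1896104 ]
[0.49884204 0.35755917 0.18661576]
```

Run:
```python
from h import *
s=readout.get_state();im=get_image("wrist");W=wcloud(im,s);px=im["pixels"]
b=get_image("scene")["pixels"][170:270,240:380];b=cv2.resize(b,(560,400),interpolation=cv2.INTER_CUBIC)
cv2.imwrite("pics/w2.png",np.hstack([px[:,200:440],b]));np.savez("w2.npz",W=W,px=px)
```

```text
(no output)
```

View pics/w2.png

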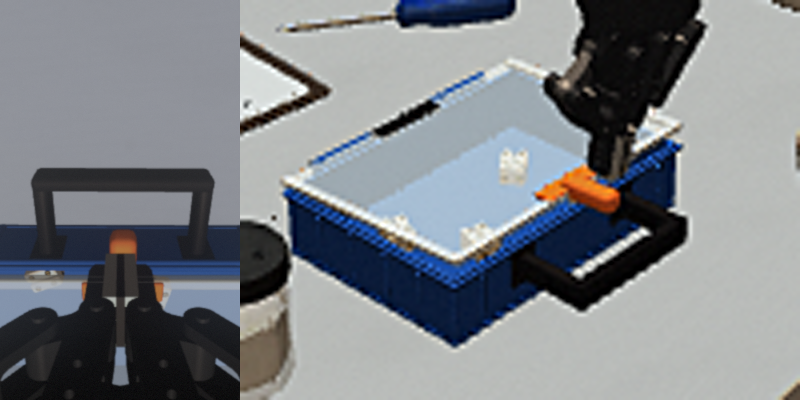

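The wrist view shows the fingers closed at column 320, with the tab tip visible ahead of them. They seem to be at the tab's root or on top of it, so I'll measure.

Run:
```python
from h import *
z=np.load("w2.npz");W,px=z["W"],z["px"];hsv=cv2.cvtColor(px,cv2.COLOR_BGR2HSV);Q=incase(W)
print("TCP case",incase(readout.get_state()["eef_pos"]).round(1))
for v in range(228,310,6):
  print(v,[(u,Q[v,u].round(0).tolist()) for u in (295,306,318,324,330,345)])
t=cv2.cvtColor(get_image("top")["pixels"],cv2.COLOR_BGR2BGRA)
a=get_image("scene");Wb=incase(cloud(a));h=cv2.cvtColor(a["pixels"],cv2.COLOR_BGR2HSV)
m=(h[...,0]>5)&(h[...,0]<18)&(h[...,1]>180)&(h[...,2]>100)&(abs(Wb[...,0])<90)&(abs(Wb[...,1])<60)
print(m.sum(),np.nanpercentile(Wb[m],[2,10,50,90,98],axis=0).round(1))
```

```text
TCP case [27.7 -0.6 51.2]
228 [(295, [49.0, -19.0, 5.0]), (306, [48.0, -11.0, 7.0]), (318, [48.0, -3.0, 7.0]), (324, [49.0, 2.0, 5.0]), (330, [49.0, 6.0, 5.0]), (345, [50.0, 17.0, 4.0])]
234 [(295, [49.0, -19.0, 13.0]), (306, [48.0, -11.0, 15.0]), (318, [14.0, -2.0, 69.0]), (324, [13.0, 1.0, 70.0]), (330, [14.0, 4.0, 70.0]), (345, [49.0, 16.0, 14.0])]
240 [(295, [49.0, -18.0, 22.0]), (306, [49.0, -11.0, 21.0]), (318, [14.0, -2.0, 74.0]), (324, [15.0, 1.0, 74.0]), (330, [15.0, 4.0, 74.0]), (345, [50.0, 16.0, 21.0])]
246 [(295, [49.0, -18.0, 29.0]), (306, [49.0, -10.0, 29.0]), (318, [16.0, -2.0, 77.0]), (324, [17.0, 1.0, 76.0]), (330, [17.0, 4.0, 76.0]), (345, [49.0, 15.0, 28.0])]
252 [(295, [49.0, -17.0, 35.0]), (306, [49.0, -10.0, 35.0]), (318, [20.0, -2.0, 77.0]), (324, [20.0, 1.0, 76.0]), (330, [21.0, 4.0, 75.0]), (345, [49.0, 15.0, 35.0])]
258 [(295, [49.0, -17.0, 42.0]), (306, [10.0, -7.0, 95.0]), (318, [11.0, -2.0, 94.0]), (324, [10.0, 1.0, 95.0]), (330, [10.0, 3.0, 95.0]), (345, [49.0, 14.0, 42.0])]
264 [(295, [48.0, -16.0, 50.0]), (306, [10.0, -7.0, 100.0]), (318, [9.0, -2.0, 
[... 665 characters left out ...]
.0, 118.0]), (324, [7.0, 0.0, 119.0]), (330, [7.0, 2.0, 118.0]), (345, [12.0, 9.0, 113.0])]
294 [(295, [12.0, -11.0, 116.0]), (306, [6.0, -6.0, 123.0]), (318, [6.0, -2.0, 123.0]), (324, [7.0, 0.0, 122.0]), (330, [6.0, 2.0, 122.0]), (345, [12.0, 8.0, 116.0])]
300 [(295, [2.0, -10.0, 130.0]), (306, [5.0, -6.0, 127.0]), (318, [6.0, -2.0, 125.0]), (324, [7.0, 0.0, 124.0]), (330, [8.0, 2.0, 123.0]), (345, [3.0, 7.0, 129.0])]
306 [(295, [3.0, -10.0, 132.0]), (306, [4.0, -6.0, 130.0]), (318, [10.0, -2.0, 125.0]), (324, [10.0, 0.0, 125.0]), (330, [5.0, 2.0, 130.0]), (345, [3.0, 7.0, 132.0])]
115 [[ 12.9 -15.6  67.1]
 [ 16.   -5.2  67.9]
 [ 37.5   6.8  72.8]
 [ 53.1  15.   77.4]
 [ 57.2  23.4  79.4]]
```

Run:
```python
from h import *
s=readout.get_state();a=get_image("scene");W=cloud(a);Q=incase(W);K=np.array(a["camera_matrix"])
Rc=rot(a["attitude"])
def proj(P): q=Rc.T@(P-np.array(a["position"])); return (K[:2,:2]@(q[:2]/q[2])+K[:2,2]).round(1)
print("TCP pixel",proj(s["eef_pos"]),"grasp",proj(s["eef_pos"]-.0187*R.from_rotvec(s["orientation"]).as_matrix()[:,2]))
g=a["pixels"]
for v in range(196,228,2):
    print(v,[(u,int(g[v,u].max()),Q[v,u].round(0).tolist()) for u in (386-2*0-0,) ] if 0 else [(u,g[v,u].tolist(),Q[v,u].round(0).tolist()) for u in (326,332)])
im=get_image("wrist");T=np.array(im["T_tool_cam"]);print(T.round(3))
K=np.array(im["camera_matrix"])
for z in(0,-.0187,-.04): 
    q=np.linalg.inv(T)@[0,0,z,1];print("wrist px of tool z",z,(K@q[:3]/q[2])[:2].round(0))
```

```text
TCP pixel [329.3 224.8] grasp [330.2 219. ]
196 [(326, [11, 12, 11], [-1.0, 49.0, 169.0]), (332, [12, 12, 12], [25.0, -5.0, 135.0])]
198 [(326, [12, 10, 12], [-2.0, 50.0, 164.0]), (332, [36, 36, 39], [13.0, 9.0, 140.0])]
200 [(326, [10, 9, 10], [1.0, 46.0, 156.0]), (332, [6, 8, 9], [6.0, 18.0, 142.0])]
202 [(326, [13, 13, 12], [13.0, 32.0, 139.0]), (332, [12, 11, 12], [4.0, 21.0, 138.0])]
204 [(326, [196, 188, 175], [82.0, -51.0, 67.0]), (332, [10, 10, 11], [9.0, 13.0, 126.0])]
206 [(326, [197, 188, 174], [75.0, -43.0, 67.0]), (332, [10, 10, 10], [10.0, 12.0, 120.0])]
208 [(326, [199, 190, 176], [70.0, -38.0, 66.0]), (332, [8, 8, 10], [11.0, 10.0, 113.0])]
210 [(326, [169, 149, 129], [67.0, -33.0, 63.0]), (332, [7, 7, 6], [13.0, 8.0, 105.0])]
212 [(326, [32, 136, 251], [51.0, -15.0, 72.0]), (332, [20, 21, 23], [14.0, 7.0, 98.0])]
214 [(326, [32, 101, 231], [41.0, -3.0, 76.0]), (332, [60, 75, 85], [15.0, 6.0, 92.0])]
216 [(326, [42, 137, 233], [37.0, 2.0, 74.0]), (332, [56, 30, 55], [52.0, -40.0, 48.0])]
218 [(326, [20, 60, 157], [33.0, 6.0, 72.0]), (332, [41, 134, 244], [14.0, 6.0, 81.0])]
220 [(326, [8, 42, 122], [32.0, 8.0, 68.0]), (332, [17, 49, 138], [16.0, 4.0, 73.0])]
222 [(326, [41, 16, 0], [49.0, -13.0, 43.0]), (332, [15, 52, 141], [12.0, 8.0, 71.0])]
224 [(326, [56, 27, 12], [47.0, -11.0, 39.0]), (332, [27, 12, 1], [48.0, -37.0, 26.0])]
226 [(326, [55, 25, 8], [47.0, -12.0, 33.0]), (332, [41, 20, 9], [49.0, -38.0, 19.0])]
[[ 0.001 -0.947 -0.32   0.083]
 [ 1.     0.001 -0.001 -0.   ]
 [ 0.001 -0.32   0.947 -0.18 ]
 [ 0.     0.     0.     1.   ]]
wrist px of tool z 0 [321. 237.]
wrist px of tool z -0.0187 [321. 252.]
wrist px of tool z -0.04 [321. 274.]
```

Request:
{"op": "move_arm", "data": {
  "rows": [
    [0,0,0,0,0,0,40],
    [0,0,0,0,0,0,40],
    [0,0,0,0,0,0,40],
    [0,0,0,0,0,0,40],
    [0,0,0,0,0,0,40],
    [0,0,0,0,0,0,40],
    [0,0,0,0,0,0,40],
    [0,0,0,0,0,0,40],
    [0,0,0,0,0,0,40],
    [0,0,0,0,0,0,40]
  ]
}}

```text
time: 4.45
eef_pos: [0.4384, 0.3451, 0.0508]
orientation: [-0.299, 2.989, 0.025]
wrist_force: [-0.1, -0.4, -0.3]
finger_gap: 0.0403
gripper_force: 0.0
```

Run:
```python
from h import *
s=readout.get_state();im=get_image("wrist");W=wcloud(im,s);px=im["pixels"]
b=get_image("scene");Wb=cloud(b)
np.savez("w3.npz",W=W,px=px,Wb=Wb)
Rm=R.from_rotvec(s["orientation"]).as_matrix()
print(s["eef_pos"],s["finger_gap"])
b=b["pixels"][170:270,240:380];b=cv2.resize(b,(560,400),interpolation=cv2.INTER_CUBIC)
cv2.imwrite("pics/w3.png",np.hstack([px[:,200:440],b]))
for n,w in(("wrist",W),("scene",Wb)):
    T=(w-s["eef_pos"])@Rm*1000
    k=(px.max(-1)<400) if n=="wrist" else np.ones(T.shape[:2],bool)
    k&=(abs(T[...,0])<16)&(abs(T[...,1])<45)&(T[...,2]<10)&(T[...,2]>-60)
    print(n,k.sum())
    for zz in range(-60,10,8):
        q=T[k&(T[...,2]>=zz)&(T[...,2]<zz+8)]
        if len(q): print(zz,len(q),np.percentile(q,[5,50,95],axis=0).round(0).tolist())
```

```text
[0.43841325 0.34506652 0.05079702] 0.04030577714144662
wrist 3290
-60 868 [[-7.0, -32.0, -60.0], [7.0, 19.0, -56.0], [12.0, 32.0, -53.0]]
-52 683 [[-7.0, -31.0, -52.0], [8.0, -20.0, -48.0], [12.0, 31.0, -45.0]]
-44 166 [[-8.0, -25.0, -44.0], [5.0, -20.0, -42.0], [11.0, 23.0, -39.0]]
-28 1265 [[-14.0, -5.0, -27.0], [0.0, 1.0, -24.0], [10.0, 7.0, -21.0]]
-20 108 [[-14.0, -6.0, -20.0], [11.0, 1.0, -19.0], [12.0, 8.0, -16.0]]
4 200 [[-6.0, -45.0, 7.0], [8.0, -43.0, 9.0], [15.0, 45.0, 10.0]]
scene 175
-60 49 [[-6.0, -23.0, -59.0], [6.0, 22.0, -56.0], [13.0, 34.0, -52.0]]
-52 38 [[-7.0, -23.0, -52.0], [4.0, -19.0, -49.0], [11.0, 34.0, -44.0]]
-44 13 [[-8.0, -21.0, -44.0], [3.0, -17.0, -43.0], [9.0, 28.0, -39.0]]
-36 4 [[2.0, -1.0, -29.0], [4.0, 3.0, -28.0], [6.0, 7.0, -28.0]]
-28 33 [[-12.0, -1.0, -28.0], [7.0, 7.0, -23.0], [12.0, 11.0, -20.0]]
-20 17 [[-14.0, 5.0, -19.0], [-1.0, 9.0, -17.0], [10.0, 10.0, -14.0]]
-4 2 [[-16.0, -36.0, 1.0], [-16.0, -16.0, 2.0], [-16.0, 4.0, 4.0]]
4 19 [[-11.0, -45.0, 5.0], [4.0, -42.0, 7.0], [14.0, -30.0, 9.0]]
```

View pics/w3.png

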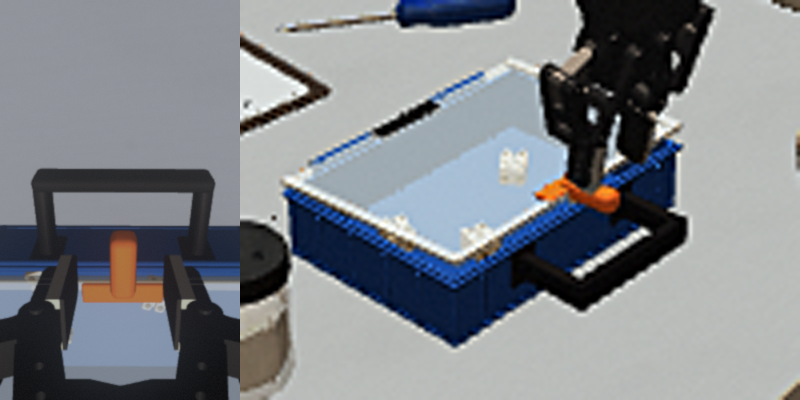

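The tips end about 38 mm short of the reported TCP, which both cameras confirm, so the fingers closed above the tab. I'll go 35 mm further down.

Request:
{"op": "move_arm", "data": {
  "rows": [
    [0,0,0,0,0.01,0.18,40],
    [0,0,0,0,0,0.18,40],
    [0,0,0,0,0.01,0.18,40],
    [0,0,0,0,0,0.18,40],
    [0,0,0,0,0.01,0.17,40],
    [0,0,0,0,0,0,0],
    [0,0,0,0,0,0,0],
    [0,0,0,0,0,0,0],
    [0,0,0,0,0,0,0],
    [0,0,0,0,0,0,0]
  ]
}}

```text
time: 5.55
eef_pos: [0.4429, 0.3473, 0.0157]
orientation: [-0.299, 2.989, 0.025]
wrist_force: [-1.5, -0.2, -0.0]
finger_gap: 0.0124
gripper_force: 61.3
```

Run:
```python
from h import *
s=readout.get_state();p=s["eef_pos"];Rm=R.from_rotvec(s["orientation"]).as_matrix()
print(p,s["joint_positions"].round(2),s["finger_gap"],s["gripper_force"],s["wrist_force"])
n=10;a=25;dR=R.from_rotvec(l*np.radians(a/n)).as_matrix()
p2=hinge+dR@(p-hinge); print("per row turn/6deg",Rm.T@l*a/n/6,"shift/40mm",Rm.T@(p2-p)/.04)
print(hinge+R.from_rotvec(l*np.radians(50)).as_matrix()@(p-hinge))
```

```text
[0.44291542 0.34729256 0.01569844] [-0.69  0.92 -0.14  1.85  0.62  0.31  0.42] 0.01240541361790147 61.293944120407104 [-1.52316389 -0.16689057 -0.03197962]
per row turn/6deg [0.00093887 0.41666438 0.00101284] shift/40mm [ 0.01033057  0.00044055 -0.19081103]
[0.47482798 0.35381141 0.16015151]
```

Request:
{"op": "move_arm", "data": {
  "rows": [
    [0,0.42,0,0.014,0,-0.19,0],
    [0,0.42,0,0.014,0,-0.19,0],
    [0,0.42,0,0.014,0,-0.19,0],
    [0,0.42,0,0.014,0,-0.19,0],
    [0,0.42,0,0.014,0,-0.19,0],
    [0,0.42,0,0.014,0,-0.19,0],
    [0,0.42,0,0.014,0,-0.19,0],
    [0,0.42,0,0.014,0,-0.19,0],
    [0,0,0,0,0,0,0],
    [0,0,0,0,0,0,0]
  ]
}}

```text
time: 6.55
eef_pos: [0.4399, 0.3464, 0.0758]
orientation: [0.292, -2.916, 0.027]
wrist_force: [2.1, 0.4, -0.2]
finger_gap: 0.0128
gripper_force: 61.3
```

```bash
cat >> h.py <<'E'
def look():
    a=get_image("scene");Q=incase(cloud(a));h=cv2.cvtColor(a["pixels"],cv2.COLOR_BGR2HSV)
    m=(h[...,0]>5)&(h[...,0]<18)&(h[...,1]>180)&(h[...,2]>90)&(abs(Q[...,0]-50)<120)&(abs(Q[...,1])<60)
    print("orange",m.sum(),np.nanpercentile(Q[m],[5,50,95],axis=0).round(1).tolist())
    b=(h[...,0]>105)&(h[...,0]<125)&(h[...,1]>150)&(Q[...,2]>5)&(Q[...,2]<50)&(Q[...,0]<100)&(Q[...,0]>20)
    print("tub front x",np.nanpercentile(Q[b][:,0],[3,10,25]).round(1), "left y",np.nanpercentile(Q[b][:,1],[90,97]).round(1))
    return a
E
python3 - <<'E'
from h import *
s=readout.get_state();p=s["eef_pos"];Rm=R.from_rotvec(s["orientation"]).as_matrix()
print(p,s["joint_positions"].round(2),s["finger_gap"],s["gripper_force"],s["wrist_force"])
p0=np.array([.44291542,.34729256,.01569844]);R0=R.from_rotvec([-.299,2.989,.025])
a=(R.from_matrix(Rm)*R0.inv()).as_rotvec()@l;print("turned",np.degrees(a))
q=hinge+R.from_rotvec(l*a).as_matrix()@(p0-hinge);print("arc point err mm",((p-q)@np.stack([c,l,up],1)*1000).round(1))
look()
E
```

```text
[0.43985589 0.34636968 0.07575788] [-0.44  0.97 -0.51  1.41  0.35  1.04  0.78] 0.01277917706963836 61.29719853401184 [ 2.05757464  0.37008113 -0.19767051]
turned 20.04997822191861
arc point err mm [-0.8 -0.3 -0.9]
orange 28 [[29.2, -2.8, 117.6], [60.9, 5.7, 126.0], [70.6, 23.2, 138.8]]
tub front x [30.7 45.3 47.2] left y [107.8 109.4]
```

Request:
{"op": "move_arm", "data": {
  "rows": [
    [0,0.42,0,0.012,0,-0.19,0],
    [0,0.42,0,0.012,0,-0.19,0],
    [0,0.42,0,0.012,0,-0.19,0],
    [0,0.42,0,0.012,0,-0.19,0],
    [0,0.42,0,0.012,0,-0.19,0],
    [0,0.42,0,0.012,0,-0.19,0],
    [0,0.42,0,0.012,0,-0.19,0],
    [0,0.42,0,0.012,0,-0.19,0],
    [0,0,0,0,0,0,0],
    [0,0,0,0,0,0,0]
  ]
}}

```text
time: 7.6
eef_pos: [0.457, 0.35, 0.1334]
orientation: [0.258, -2.566, 0.073]
wrist_force: [-1.4, -1.7, 3.1]
finger_gap: 0.0127
gripper_force: 61.4
```

```bash
cat > arc.py <<'E'
from h import *
s=readout.get_state();p=s["eef_pos"];Rm=R.from_rotvec(s["orientation"]).as_matrix()
print(p,s["joint_positions"].round(2),s["finger_gap"],s["gripper_force"],s["wrist_force"])
p0=np.array([.44291542,.34729256,.01569844]);R0=R.from_rotvec([-.299,2.989,.025])
a=(R.from_matrix(Rm)*R0.inv()).as_rotvec()@l;print("turned",np.degrees(a))
q=hinge+R.from_rotvec(l*a).as_matrix()@(p0-hinge);print("arc point err mm",((p-q)@np.stack([c,l,up],1)*1000).round(1))
look()
E
python3 arc.py
```

```text
[0.45698927 0.35001338 0.13343779] [-0.44  1.17 -0.55  0.77  0.2   1.76  0.96] 0.012733313423872105 61.44786715507507 [-1.38876255 -1.71647426  3.13567618]
turned 40.27913997173911
arc point err mm [-2.1 -0.2 -1.8]
orange 21 [[63.7, -7.1, 168.8], [69.1, 1.4, 187.4], [92.6, 11.0, 190.8]]
tub front x [31.3 44.7 46.7] left y [108.  109.5]
```

Joint 6 is nearing its upper limit, so I'll loosen the grip, turn the tool about the tab and regrip.

Request:
{"op": "move_arm", "data": {
  "rows": [
    [0,0,0,0,0,0,32],
    [0,0,0,0,0,0,32],
    [0,0,0,0,0,0,32],
    [0,-0.57,0,-0.08,0,0,32],
    [0,-0.57,0,-0.08,0,0,32],
    [0,-0.57,0,-0.08,0,0,32],
    [0,-0.57,0,-0.08,0,0,32],
    [0,-0.57,0,-0.08,0,0,32],
    [0,0,0,0,0,0,32],
    [0,0,0,0,0,0,32]
  ]
}}

```text
time: 8.65
eef_pos: [0.4715, 0.3526, 0.1272]
orientation: [0.287, -2.86, 0.035]
wrist_force: [0.4, 0.4, -1.4]
finger_gap: 0.0321
gripper_force: 0.0
```

Run:
```python
from h import *
s=readout.get_state();p=s["eef_pos"];Rm=R.from_rotvec(s["orientation"]).as_matrix()
print(p,s["joint_positions"].round(2),s["wrist_force"])
im=get_image("wrist");W=wcloud(im,s);h=cv2.cvtColor(im["pixels"],cv2.COLOR_BGR2HSV)
m=(h[...,0]<20)&(h[...,1]>140)&(h[...,2]>60);T=(W-p)@Rm*1000
m&=(abs(T[...,1])<30)&(abs(T[...,0])<60)
T=T[m];Q=incase(W[m]);print(len(T),np.nanpercentile(T,[3,25,50,75,97],axis=0).round(1).tolist());print(np.nanpercentile(Q,[3,50,97],axis=0).round(1).tolist())
k=Q[:,2].argsort()[::max(1,len(Q)//12)];print(Q[k].round(0).tolist())
cv2.imwrite("pics/w4.png",im["pixels"])
n=6;dR=R.from_rotvec(l*np.radians(2.5)).as_matrix();p2=hinge+dR@(p-hinge);print(Rm.T@(p2-p)/.04)
```

```text
[0.47147955 0.35263817 0.12724224] [-0.43  0.99 -0.53  1.16  0.3   1.31  0.87] [ 0.38552014  0.44974071 -1.4266328 ]
2465 [[-27.2, -16.1, -60.4], [-18.9, -4.6, -57.7], [-5.4, -0.2, -53.4], [8.0, 3.8, -42.4], [12.7, 15.0, -37.9]]
[[63.4, -16.1, 156.6], [81.0, -0.2, 178.5], [97.7, 15.0, 187.5]]
[[99.0, -10.0, 154.0], [96.0, 13.0, 159.0], [91.0, 17.0, 161.0], [91.0, 10.0, 163.0], [89.0, 6.0, 170.0], [85.0, 4.0, 174.0], [82.0, -4.0, 179.0], [63.0, -2.0, 181.0], [64.0, 4.0, 183.0], [68.0, 6.0, 184.0], [69.0, -4.0, 186.0], [69.0, -5.0, 187.0], [70.0, -1.0, 188.0]]
[-0.04078992  0.00053969 -0.17006963]
```

View pics/w4.png

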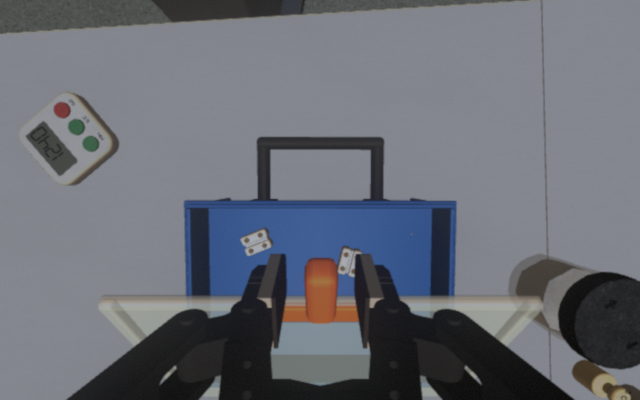

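The wrist view shows the tab (320,290) between the open fingers, with the lid at about 43°. I'll close and continue the arc by 16°.

Request:
{"op": "move_arm", "data": {
  "rows": [
    [0,0,0,0,0,0,0],
    [0,0,0,0,0,0,0],
    [0,0,0,0,0,0,0],
    [0,0.44,0,-0.04,0,-0.18,0],
    [0,0.44,0,-0.04,0,-0.18,0],
    [0,0.44,0,-0.04,0,-0.18,0],
    [0,0.44,0,-0.04,0,-0.18,0],
    [0,0.44,0,-0.04,0,-0.18,0],
    [0,0.44,0,-0.04,0,-0.18,0],
    [0,0,0,0,0,0,0]
  ]
}}

```text
time: 9.7
eef_pos: [0.4962, 0.358, 0.1622]
orientation: [0.259, -2.585, 0.068]
wrist_force: [-2.4, -2.7, 4.5]
finger_gap: 0.0129
gripper_force: 60.8
```

Run:
```python
from h import *
s=readout.get_state();p=s["eef_pos"];Rm=R.from_rotvec(s["orientation"]).as_matrix()
print(p,s["joint_positions"].round(2),s["finger_gap"],s["wrist_force"])
a=(R.from_matrix(Rm)*R.from_rotvec([.287,-2.86,.035]).inv()).as_rotvec()@l;print("turned",np.degrees(a))
im=get_image("wrist");W=wcloud(im,s);h=cv2.cvtColor(im["pixels"],cv2.COLOR_BGR2HSV);Q=incase(W)
m=(h[...,0]<20)&(h[...,1]>140)&(h[...,2]>60);m&=(abs(Q[...,1])<30)&(Q[...,2]>120)
Q=Q[m];k=Q[:,2].argsort()[::max(1,len(Q)//14)];print(Q[k].round(0).tolist())
look()
```

```text
[0.49616795 0.35798967 0.1621932 ] [-0.49  1.24 -0.52  0.44  0.21  1.99  1.02] 0.012865257218917334 [-2.39475564 -2.6911963   4.45923881]
turned 15.865120456027103
[[131.0, 7.0, 179.0], [128.0, 3.0, 194.0], [126.0, -0.0, 198.0], [122.0, -6.0, 201.0], [121.0, -5.0, 205.0], [119.0, -3.0, 208.0], [104.0, -7.0, 212.0], [116.0, -3.0, 214.0], [104.0, -5.0, 215.0], [103.0, 2.0, 216.0], [107.0, -2.0, 216.0], [108.0, -6.0, 217.0], [112.0, 4.0, 218.0], [107.0, -2.0, 218.0], [109.0, -4.0, 219.0]]
orange 22 [[100.3, -3.1, 188.6], [105.0, 2.1, 215.9], [115.0, 7.4, 219.4]]
tub front x [33.4 44.1 45.6] left y [108.2 109.6]
```

Request:
{"op": "move_arm", "data": {
  "rows": [
    [0,0,0,0,0,0,45],
    [0,0,0,0,0,0,45],
    [0,0,0,0,0,0,45],
    [0,0,0,0,0,0,45],
    [0,0,0,0,0,-0.2,45],
    [0,0,0,0,0,-0.3,45],
    [0,0,0,0,0,-0.4,45],
    [0,0,0,0,0,-0.4,45],
    [0,0,0,0,0,-0.4,45],
    [0,0,0,0,0,-0.3,45]
  ]
}}

```text
time: 10.8
eef_pos: [0.5008, 0.3478, 0.2127]
orientation: [0.259, -2.615, 0.047]
wrist_force: [0.7, 0.1, 0.1]
finger_gap: 0.0451
gripper_force: 0.0
```

Run:
```python
from h import *
s=readout.get_state();p=s["eef_pos"];Rm=R.from_rotvec(s["orientation"]).as_matrix()
print(p,s["joint_positions"].round(2),incase(p))
a=look();a=get_image("top");W=cloud(a);Q=incase(W);px=a["pixels"];np.savez("t2.npz",W=W,px=px)
k=(px.max(-1)<60)&(abs(Q[...,1])<70)&(abs(Q[...,0])<60)&(Q[...,2]>25)&(Q[...,2]<50)
r=cv2.minAreaRect(Q[k][:,:2].astype(np.float32));print("dark rect case frame",k.sum(),r,np.percentile(Q[k],[3,97],axis=0))
for kind in("bar","bar2"):
    Rt=toolR(0.,kind); print(kind,np.degrees(R.from_matrix(Rm.T@Rt).as_rotvec()))
```

```text
[0.50079746 0.34777193 0.21269376] [-0.54  1.16 -0.09  0.43 -0.14  2.02  1.14] [ 89.20213756 -10.49322329 212.69375886]
orange 61 [[103.4, -2.2, 190.8], [111.6, 7.2, 207.7], [122.4, 9.6, 218.5]]
tub front x [32.  43.6 45.6] left y [108.  109.7]
dark rect case frame 124 ((7.792026519775391, 34.310890197753906), (69.1966323852539, 36.58683776855469), 45.059242248535156) [[-6.50030563  1.18155563 35.71375685]
 [40.57961024 48.82678455 46.83353501]]
bar [ 23.85551363 -22.37073405 -88.07076384]
bar2 [-22.34469788 -23.82774939  87.58635117]
```

Run:
```python
from h import *
Rt=toolR(0.,"bar2"); plan(np.array([handle[0],handle[1],.12]),Rt,16,45)
```

```text
16 rows; max turn 0.9123576734956022 max shift 0.1452537842905225
[-0.23, -0.25, 0.91, 0.05, 0.01, 0.2, 45.0]
[-0.23, -0.25, 0.91, 0.06, 0.0, 0.19, 45.0]
[-0.23, -0.25, 0.91, 0.06, -0.01, 0.19, 45.0]
[-0.23, -0.25, 0.91, 0.06, -0.02, 0.19, 45.0]
[-0.23, -0.25, 0.91, 0.07, -0.03, 0.19, 45.0]
[-0.23, -0.25, 0.91, 0.07, -0.04, 0.19, 45.0]
[-0.23, -0.25, 0.91, 0.07, -0.05, 0.18, 45.0]
[-0.23, -0.25, 0.91, 0.07, -0.06, 0.18, 45.0]
[-0.23, -0.25, 0.91, 0.07, -0.07, 0.18, 45.0]
[-0.23, -0.25, 0.91, 0.06, -0.08, 0.17, 45.0]
[-0.23, -0.25, 0.91, 0.06, -0.09, 0.17, 45.0]
[-0.23, -0.25, 0.91, 0.06, -0.1, 0.17, 45.0]
[-0.23, -0.25, 0.91, 0.05, -0.11, 0.16, 45.0]
[-0.23, -0.25, 0.91, 0.04, -0.12, 0.16, 45.0]
[-0.23, -0.25, 0.91, 0.03, -0.13, 0.15, 45.0]
[-0.23, -0.25, 0.91, 0.03, -0.13, 0.15, 45.0]
```

Request:
{"op": "move_arm", "data": {
  "rows": [
    [0,0,0,0.4,0,0,45],
    [0,0,0,0.6,0,0.1,45],
    [0,0,0,0.6,0,0.2,45],
    [0,-0.3,0,0.4,0,0.2,45],
    [0,-0.5,0.2,0,0,0,45],
    [-0.1,-0.5,0.6,0,0,0,45],
    [-0.2,-0.4,0.9,0,0,0,45],
    [-0.2,-0.4,0.9,0,0,0,45],
    [-0.2,-0.3,0.9,0,0,0,45],
    [-0.2,-0.3,0.9,0,0,0,45]
  ]
}}

```text
time: 11.9
eef_pos: [0.4225, 0.3324, 0.2334]
orientation: [-0.406, -2.89, 0.015]
wrist_force: [0.6, -0.3, 0.1]
finger_gap: 0.045
gripper_force: 0.0
```

Run:
```python
from h import *
s=readout.get_state();print(incase(s["eef_pos"]).round(1),s["joint_positions"].round(2))
Rt=toolR(0.,"bar2"); plan(np.array([handle[0],handle[1],.12]),Rt,10,45)
```

```text
[  9.4  -9.9 233.4] [-0.66  0.71  0.06  1.35 -0.19  1.26  0.76]
10 rows; max turn 1.0363830680864201 max shift 0.2834716453412882
[-0.15, -0.17, 1.04, -0.03, 0.02, 0.28, 45.0]
[-0.15, -0.17, 1.04, -0.02, 0.02, 0.28, 45.0]
[-0.15, -0.17, 1.04, -0.02, 0.02, 0.28, 45.0]
[-0.15, -0.17, 1.04, -0.01, 0.02, 0.28, 45.0]
[-0.15, -0.17, 1.04, -0.0, 0.01, 0.29, 45.0]
[-0.15, -0.17, 1.04, 0.0, 0.01, 0.29, 45.0]
[-0.15, -0.17, 1.04, 0.01, 0.0, 0.29, 45.0]
[-0.15, -0.17, 1.04, 0.01, -0.0, 0.29, 45.0]
[-0.15, -0.17, 1.04, 0.02, -0.01, 0.28, 45.0]
[-0.15, -0.17, 1.04, 0.02, -0.02, 0.28, 45.0]
```

Request:
{"op": "move_arm", "data": {
  "rows": [
    [-0.15,-0.17,1,-0.03,0.02,0.28,45],
    [-0.15,-0.17,1,-0.02,0.02,0.28,45],
    [-0.15,-0.17,1,-0.02,0.02,0.28,45],
    [-0.15,-0.17,1,-0.01,0.02,0.28,45],
    [-0.15,-0.17,1,0,0.01,0.28,45],
    [-0.15,-0.17,1,0,0.01,0.28,45],
    [-0.15,-0.17,1,0.01,0,0.28,45],
    [-0.15,-0.17,1,0.01,0,0.28,45],
    [-0.15,-0.17,1,0.02,-0.01,0.28,45],
    [-0.15,-0.17,1,0.02,-0.02,0.28,45]
  ]
}}

```text
time: 12.9
eef_pos: [0.4113, 0.3402, 0.1212]
orientation: [1.94, 2.47, 0.005]
wrist_force: [0.5, -0.3, 0.0]
finger_gap: 0.0449
gripper_force: 0.0
```

Run:
```python
from h import *
s=readout.get_state();p=s["eef_pos"];Rm=R.from_rotvec(s["orientation"]).as_matrix();print(incase(p).round(1),s["joint_positions"].round(2))
im=get_image("wrist");W=wcloud(im,s);px=im["pixels"];Q=incase(W);T=(W-p)@Rm*1000
k=(px.max(-1)<60)&(abs(Q[...,1])<80)&(abs(Q[...,0])<25)&(Q[...,2]>25)&(Q[...,2]<50)
t=Q[k];print(len(t))
for y in range(-60,60,15):
    q=t[(t[:,1]>y)&(t[:,1]<=y+15)]
    if len(q): print(y,len(q),np.percentile(q,[5,50,95],axis=0).round(1).tolist())
cv2.imwrite("pics/w5.png",px)
Rt=toolR(0.,"bar2"); plan(np.array([handle[0],handle[1],.08]),Rt,4,40)
```

```text
[ -0.    0.  121.2] [-0.96  0.78  0.4   1.74 -0.44  0.71 -0.09]
260
-60 8 [[-5.9, -49.4, 40.0], [0.4, -48.0, 42.0], [23.3, -45.6, 42.4]]
-45 210 [[0.6, -44.4, 29.6], [12.2, -43.6, 36.7], [23.6, -40.5, 42.2]]
-30 6 [[-5.8, -26.9, 42.2], [-5.4, -25.5, 42.5], [-4.8, -17.3, 42.8]]
-15 2 [[-5.4, -10.4, 42.9], [-5.3, -10.2, 43.1], [-5.3, -9.9, 43.4]]
0 2 [[-5.8, 3.7, 42.0], [-5.5, 7.7, 42.0], [-5.3, 11.8, 42.0]]
45 32 [[-0.4, 50.9, 36.0], [14.3, 51.4, 39.5], [24.3, 51.7, 41.0]]
4 rows; max turn 0.07837315861436726 max shift 0.24711387064746498
[0.0, -0.0, 0.08, -0.01, 0.01, 0.25, 40.0]
[0.0, -0.0, 0.08, -0.01, 0.01, 0.25, 40.0]
[0.0, -0.0, 0.08, -0.0, 0.01, 0.25, 40.0]
[0.0, -0.0, 0.08, -0.0, 0.01, 0.25, 40.0]
```

View pics/w5.png

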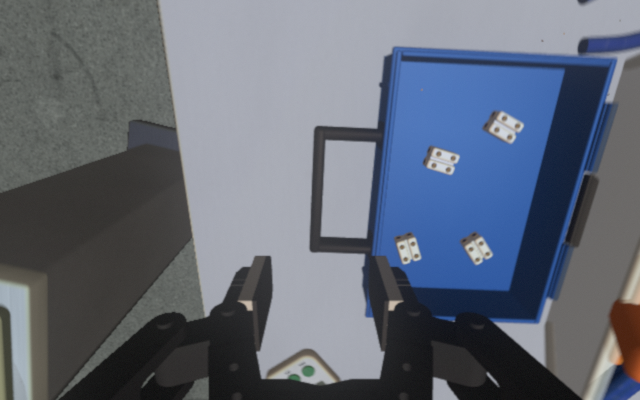

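The wrist view shows the bar at columns 312–325, rows 127–250, with the fingers centred at column 318. All four blocks are visible in the tub. Next I'll check the bar's coordinates.

Run:
```python
from h import *
s=readout.get_state();p=s["eef_pos"];Rm=R.from_rotvec(s["orientation"]).as_matrix()
im=get_image("wrist");W=wcloud(im,s);Q=incase(W)
for v in(132,160,188,215,243): print(v,[(u,Q[v,u].round(0).tolist()) for u in (310,314,318,322,326)])
print([Q[v,380].round(0).tolist() for v in (150,180,210)])
```

```text
132 [(310, [-12.0, 44.0, -1.0]), (314, [-8.0, 44.0, -1.0]), (318, [-5.0, 49.0, 42.0]), (322, [-2.0, 50.0, 44.0]), (326, [1.0, 50.0, 42.0])]
160 [(310, [-11.0, 19.0, 0.0]), (314, [-8.0, 19.0, -2.0]), (318, [-4.0, 29.0, 44.0]), (322, [-1.0, 29.0, 44.0]), (326, [3.0, 19.0, -2.0])]
188 [(310, [-10.0, -7.0, -0.0]), (314, [-6.0, 6.0, 42.0]), (318, [-3.0, 6.0, 43.0]), (322, [-0.0, 7.0, 43.0]), (326, [4.0, -6.0, -0.0])]
215 [(310, [-10.0, -33.0, -1.0]), (314, [-6.0, -16.0, 43.0]), (318, [-3.0, -17.0, 42.0]), (322, [1.0, -16.0, 43.0]), (326, [5.0, -32.0, -0.0])]
243 [(310, [-9.0, -62.0, -1.0]), (314, [-5.0, -41.0, 42.0]), (318, [-2.0, -40.0, 44.0]), (322, [1.0, -41.0, 41.0]), (326, [5.0, -44.0, 36.0])]
[[47.0, 33.0, 17.0], [47.0, 11.0, 30.0], [45.0, -8.0, 49.0]]
```

Request:
{"op": "move_arm", "data": {
  "rows": [
    [0,0,0.1,0.05,-0.06,0.5,38],
    [0,0,0,0,0,0.5,38],
    [0,0,0,0,0,0.5,38],
    [0,0,0,0,0,0.5,38],
    [0,0,0,0,0,0.5,38],
    [0,0,0,0,0,0.5,38],
    [0,0,0,0,0,0.3,38],
    [0,0,0,0,0,0.15,38],
    [0,0,0,0,0,0,38],
    [0,0,0,0,0,0,38]
  ]
}}

```text
time: 14.0
eef_pos: [0.4099, 0.3418, -0.0153]
orientation: [1.949, 2.463, 0.007]
wrist_force: [-0.0, 1.3, 0.5]
finger_gap: 0.0382
gripper_force: 0.0
```

Run:
```python
from h import *
s=readout.get_state();p=s["eef_pos"];Rm=R.from_rotvec(s["orientation"]).as_matrix();print(incase(p).round(1),s["joint_positions"].round(2),s["wrist_force"])
print(Rm[:,2].round(3))
```

```text
[ -1.1   1.9 -15.3] [-0.88  1.    0.24  1.82 -0.55  0.39  0.  ] [-0.01802183  1.26363108  0.45157225]
[ 0.003  0.003 -1.   ]
```

Request:
{"op": "move_arm", "data": {
  "rows": [
    [0,0,0,0,-0.04,0.1,38],
    [0,0,0,0,0,0,38],
    [0,0,0,0,0,0,0],
    [0,0,0,0,0,0,0],
    [0,0,0,0,0,0,0],
    [0,0,0,0,0,0,0],
    [0,0,0,0,0,0,0],
    [0,0,0,0,0,0,0],
    [0,0,0,0,0,0,0],
    [0,0,0,0,0,0,0]
  ]
}}

```text
time: 15.0
eef_pos: [0.4081, 0.3412, -0.02]
orientation: [1.95, 2.462, 0.006]
wrist_force: [-0.2, -1.4, 5.3]
finger_gap: 0.0078
gripper_force: 59.0
```

Run:
```python
from h import *
s=readout.get_state();p=s["eef_pos"];print(incase(p).round(1),s["joint_positions"].round(2),s["wrist_force"],s["ft_torque"],s["finger_gap"],s["gripper_force"])
look()
```

```text
[ -2.9   1.6 -20. ] [-0.88  1.    0.23  1.82 -0.56  0.37  0.  ] [-0.23571962 -1.40800182  5.25928654] [-0.40910196 -0.13132056 -0.13097002] 0.00776165041407267 58.95848751068115
orange 65 [[102.0, 1.3, 189.4], [111.0, 8.5, 205.5], [124.3, 11.4, 218.2]]
tub front x [29.5 40.9 43.8] left y [110.3 111.9]
```

Request:
{"op": "move_arm", "data": {
  "rows": [
    [0,0,0,0,0,-0.08,0],
    [0,0,0,0,0,-0.15,0],
    [0,0,0,0,0,-0.25,0],
    [0,0,0,0,0,-0.3,0],
    [0,0,0,0,0,-0.3,0],
    [0,0,0,0,0,-0.3,0],
    [0,0,0,0,0,-0.3,0],
    [0,0,0,0,0,-0.25,0],
    [0,0,0,0,0,-0.15,0],
    [0,0,0,0,0,-0.08,0]
  ]
}}

```text
time: 16.05
eef_pos: [0.4079, 0.3411, 0.067]
orientation: [1.95, 2.463, 0.007]
wrist_force: [0.8, 0.2, -4.0]
finger_gap: 0.008
gripper_force: 58.4
```

Run:
```python
from h import *
s=readout.get_state();p=s["eef_pos"];print(incase(p).round(1),s["joint_positions"].round(2),s["wrist_force"],s["ft_torque"],s["finger_gap"],s["gripper_force"])
b=get_image("scene")["pixels"];cv2.imwrite("pics/s6.png",b)
```

```text
[-3.1  1.6 67. ] [-0.94  0.86  0.34  1.79 -0.49  0.57 -0.05] [ 0.7882423   0.15679666 -3.95761704] [-0.1168727   0.43494737  0.01837587] 0.008018821119343452 58.3628386259079
```

View pics/s6.png

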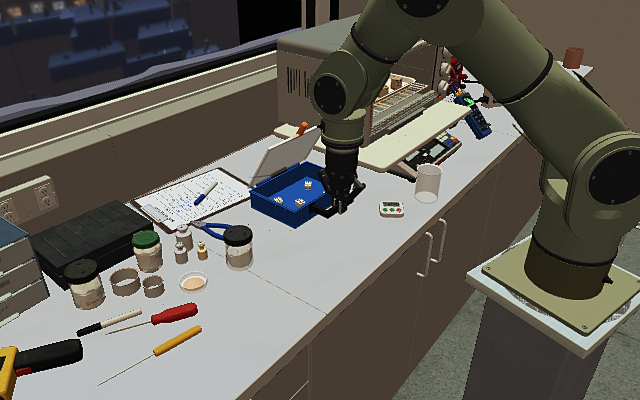

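The case is held and lifted level, with the lid still up. I'll lift further and start tipping front-down.

Request:
{"op": "move_arm", "data": {
  "rows": [
    [0,0,0,0,0,-0.1,0],
    [-0.1,0,0,0,0,-0.2,0],
    [-0.2,0,0,0,0,-0.3,0],
    [-0.3,0,0,0,0,-0.3,0],
    [-0.4,0,0,0,0,-0.3,0],
    [-0.4,0,0,0,0,-0.3,0],
    [-0.4,0,0,0,0,-0.3,0],
    [-0.4,0,0,0,0,-0.2,0],
    [-0.3,0,0,0,0,-0.1,0],
    [-0.1,0,0,0,0,0,0]
  ]
}}

```text
time: 17.1
eef_pos: [0.4004, 0.3395, 0.1511]
orientation: [1.833, 2.316, 0.327]
wrist_force: [0.1, -0.2, -3.6]
finger_gap: 0.0077
gripper_force: 58.6
```

```bash
cat > st.py <<'E'
from h import *
s=readout.get_state();p=s["eef_pos"];Rm=R.from_rotvec(s["orientation"]).as_matrix()
print(s["time"],incase(p).round(1),s["joint_positions"].round(2),s["wrist_force"].round(1),s["ft_torque"].round(2),s["finger_gap"],s["gripper_force"])
print("front down deg",np.degrees(np.arcsin(Rm[2,1])),"right down",np.degrees(np.arcsin(Rm[2,0])),"lean",np.degrees(np.arccos(-Rm[2,2])))
E
python3 st.py
```

```text
17.1 [-10.9   1.5 151.1] [-1.13  0.66  0.46  2.03 -0.48  0.29 -0.12] [ 0.1 -0.2 -3.6] [-0.23  0.9   0.  ] 0.00768377904109583 58.57496201992035
front down deg 15.915374265836423 right down 0.18385865256784448 lean 15.91649288048215
```

Request:
{"op": "move_arm", "data": {
  "rows": [
    [0,0.15,0,0,0.05,0,0],
    [0,0.3,0,0,0.08,0,0],
    [0,0.4,0,0,0.08,0,0],
    [0,0.5,0,0,0.08,0,0],
    [0,0.5,0,0,0.08,0,0],
    [0,0.5,0,0,0.08,0,0],
    [0,0.5,0,0,0.08,0,0],
    [0,0.3,0,0,0.08,0,0],
    [0,0.2,0,0,0.05,0,0],
    [0,0,0,0,0,0,0]
  ]
}}

```text
time: 18.1
eef_pos: [0.4273, 0.3436, 0.1571]
orientation: [-1.788, -2.367, -0.652]
wrist_force: [0.3, -0.7, -2.6]
finger_gap: 0.008
gripper_force: 58.7
```

```bash
python3 st.py
```

```text
18.1 [1.640e+01 1.000e-01 1.571e+02] [-0.39  0.63 -0.33  2.1  -0.56  0.06  0.2 ] [ 0.3 -0.7 -2.6] [-0.83  0.71 -0.01] 0.007982774519339698 58.721126317977905
front down deg 15.790998786987908 right down 19.474792740763696 lean 25.49002578808022
```

```bash
cat > bl.py <<'E'
from h import *
s=readout.get_state();p=s["eef_pos"];Rm=R.from_rotvec(s["orientation"]).as_matrix()
corner=np.array([-103.5,53,-25.5])
print("corner world z",(p+Rm@corner/1000)[2])
for n in("wrist","scene","top"):
    im=get_image(n);W=wcloud(im,s) if n=="wrist" else cloud(im);px=im["pixels"];T=(W-p)@Rm*1000
    hsv=cv2.cvtColor(px,cv2.COLOR_BGR2HSV)
    m=(hsv[...,1]<60)&(hsv[...,2]>110)&(T[...,0]>-108)&(T[...,0]<108)&(T[...,1]>48)&(T[...,1]<198)&(T[...,2]<-30)&(T[...,2]>-60)
    k,L,S,C=cv2.connectedComponentsWithStats(m.astype(np.uint8))
    print(n,[(int(S[i,4]),np.round(np.nanmean(T[L==i],0)-corner).tolist()) for i in range(1,k) if S[i,4]>(15 if n=="wrist" else 6)])
    h=(hsv[...,0]>3)&(hsv[...,0]<18)&(hsv[...,1]>170)&(hsv[...,2]>90)&(abs(T[...,0])<30)&(T[...,1]>60)&(T[...,1]<200)&(T[...,2]<-120)
    if h.sum()>5: print("  tab tool yz",np.nanpercentile(T[h],[10,50,90],axis=0).round(0).tolist())
    np.savez("last_%s.npz"%n,T=T,px=px)
E
python3 bl.py
python3 - <<'E'
from h import *
s=readout.get_state();p=s["eef_pos"];Rm=R.from_rotvec(s["orientation"]).as_matrix()
print(Rm.T@np.array([.03,.05,.03])/.04)
E
```

```text
corner world z 0.1600527062182941
wrist [(39, [63.0, 21.0, -7.0])]
scene []
  tab tool yz [[0.0, 109.0, -236.0], [5.0, 116.0, -223.0], [8.0, 126.0, -210.0]]
top [(74, [9.0, 14.0, -13.0]), (61, [48.0, 11.0, -14.0])]
  tab tool yz [[-13.0, 114.0, -237.0], [0.0, 128.0, -217.0], [11.0, 133.0, -202.0]]
[ 1.13497628  1.1815731  -0.05669074]
```

Request:
{"op": "move_arm", "data": {
  "rows": [
    [0,0,0,0.1,0.1,0,0],
    [0,0,0,0.15,0.15,0,0],
    [-0.1,0,0,0.15,0.15,0,0],
    [-0.15,0.1,0,0.15,0.15,0,0],
    [-0.2,0.1,0,0.15,0.15,0,0],
    [-0.25,0.1,0,0.15,0.15,0,0],
    [-0.25,0.1,0,0.15,0.15,0,0],
    [-0.2,0.1,0,0.1,0.1,0,0],
    [-0.1,0,0,0,0,0,0],
    [0,0,0,0,0,0,0]
  ]
}}

```text
time: 19.25
eef_pos: [0.459, 0.3948, 0.1938]
orientation: [-1.793, -2.346, -0.84]
wrist_force: [-0.1, -0.7, -3.7]
finger_gap: 0.0077
gripper_force: 59.0
```

```bash
python3 st.py; python3 bl.py
```

```text
19.25 [ 57.6  44.  193.8] [-0.44  0.61 -0.35  2.03 -0.64  0.    0.23] [-0.1 -0.7 -3.7] [-0.94  0.93 -0.03] 0.007659463917070015 59.01572048664093
front down deg 22.076016088057244 right down 21.96385363994417 lean 32.021078005229704
corner world z 0.1965878515104943
wrist []
scene []
  tab tool yz [[1.0, 109.0, -234.0], [4.0, 118.0, -224.0], [7.0, 127.0, -210.0]]
top [(25, [6.0, 3.0, -13.0]), (29, [49.0, 5.0, -13.0])]
  tab tool yz [[-15.0, 116.0, -236.0], [-1.0, 128.0, -215.0], [9.0, 133.0, -202.0]]
```

Run:
```python
import numpy as np,cv2
w=np.load("last_wrist.npz")["px"];t=np.load("last_top.npz")["px"][130:270,200:370];s=np.load("last_scene.npz")["px"][110:240,220:400]
w=cv2.resize(w,(480,300));s=cv2.resize(s,(480,300),interpolation=cv2.INTER_CUBIC);t=cv2.resize(t,(320,264),interpolation=cv2.INTER_CUBIC)
o=np.zeros((600,800,3),np.uint8);o[:300,:480]=w;o[300:,:480]=s;o[:264,480:]=t
o=cv2.convertScaleAbs(o,alpha=1.3,beta=15);cv2.imwrite("pics/all.png",o)
```

```text
(no output)
```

View pics/all.png

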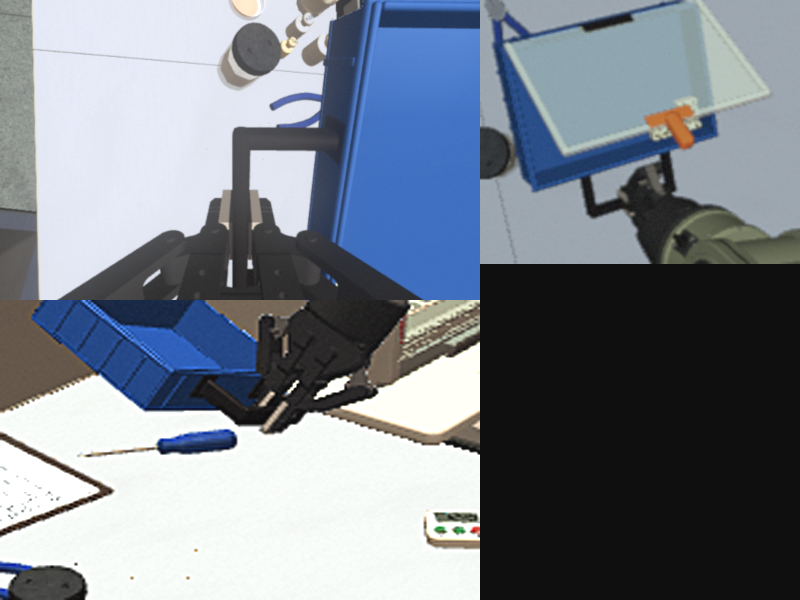

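The top view shows the white blocks clustered at (660–695,105–135), next to the tab and by the front right corner. The rest of the tub floor is empty. I'll check how far the cluster extends.

Run:
```python
import numpy as np,cv2
z=np.load("last_top.npz");T,px=z["T"],z["px"];cn=np.array([-103.5,53,-25.5]);D=T-cn
h=cv2.cvtColor(px,cv2.COLOR_BGR2HSV)
reg=(D[...,0]>-4)&(D[...,0]<207)&(D[...,1]>-3)&(D[...,1]<145)
for smax,vmin in((60,110),(60,150),(90,150)):
    m=reg&(h[...,1]<smax)&(h[...,2]>vmin)&(D[...,2]<2)&(D[...,2]>-40)
    print(m.sum(),np.percentile(D[m],[2,50,98],axis=0).round(0).tolist() if m.any() else "")
v,u=np.where(reg&(D[...,2]>-40)&(h[...,1]<90)&(h[...,2]>110))
print(v.min(),v.max(),u.min(),u.max())
for vv in range(182,206,2): print(vv,"".join("O" if h[vv,x,0]<20 and h[vv,x,1]>150 else "#" if h[vv,x,1]<70 and h[vv,x,2]>140 else "." for x in range(265,335)))
```

```text
55 [[-1.0, -1.0, -17.0], [40.0, 4.0, -13.0], [56.0, 10.0, -9.0]]
2 [[7.0, 2.0, -18.0], [7.0, 3.0, -14.0], [8.0, 4.0, -11.0]]
2 [[7.0, 2.0, -18.0], [7.0, 3.0, -14.0], [8.0, 4.0, -11.0]]
122 203 168 316
182 ..............................................####....................
184 ........................................##..####.#.............#######
186 ...........................................OOO..##.........#####......
188 .....................................OOOOOOOOOO...#...................
190 ..............................OOOOOOOOOOOOOOOOOO..#...................
192 .......................OOOOOOOOOOOOOOOOOOOO...........................
194 ........................OOOOOOOOOOOOOOOOOOO...........................
196 .........................OOOO......OOOOOOOOO..###.....................
198 ...................#.............#.OOOOOOOOOO.........................
200 .............#..............##.#.....OOOOOOOOOO.......................
202 .....#................................OOOOOOOOOO......................
204 #......................................OOOOOOOOO......................
```

Request:
{"op": "move_arm", "data": {
  "rows": [
    [0.1,0,0,0,0,0,0],
    [0.15,0,0,0,0,0,0],
    [0.1,0,0,0,0,0,0],
    [0,0,0,0,0,0,0],
    [0,0,0,0,0,0,0],
    [0,0,0,0,0,0,0],
    [0,0,0,0,0,0,0],
    [0,0,0,0,0,0,0],
    [0,0,0,0,0,0,0],
    [0,0,0,0,0,0,0]
  ]
}}

```text
time: 20.4
eef_pos: [0.4584, 0.3948, 0.1933]
orientation: [-1.778, -2.346, -0.79]
wrist_force: [0.4, 0.1, -3.4]
finger_gap: 0.008
gripper_force: 59.0
```

```bash
python3 st.py; python3 bl.py
python3 - <<'E'
from h import *
print(abs(readout.get_state()["qvel"]).max())
z=np.load("last_top.npz");T,px=z["T"],z["px"];h=cv2.cvtColor(px,cv2.COLOR_BGR2HSV)
for vv in range(178,208,2): print(vv,"".join("O" if h[vv,x,0]<20 and h[vv,x,1]>150 else "#" if h[vv,x,1]<70 and h[vv,x,2]>135 else "b" if h[vv,x,1]>140 else "." for x in range(255,335)))
E
```

```text
20.4 [ 57.1  44.1 193.3] [-0.46  0.61 -0.29  1.99 -0.63  0.09  0.23] [ 0.4  0.1 -3.4] [-0.91  0.85 -0.01] 0.007959663370487256 59.04437184333801
front down deg 20.065363671287898 right down 21.9783547725832 lean 30.51209543842492
corner world z 0.19467425215165185
wrist []
scene []
  tab tool yz [[-0.0, 110.0, -234.0], [3.0, 118.0, -223.0], [7.0, 126.0, -210.0]]
top [(42, [6.0, 9.0, -13.0]), (56, [47.0, 8.0, -14.0])]
  tab tool yz [[-15.0, 115.0, -236.0], [-1.0, 129.0, -217.0], [8.0, 134.0, -203.0]]
0.0009969190856392034
178 ....................................................................######..####
180 .....................................................................##########.
182 ..................................................OOOO.##.#.......######........
184 ...........................................OOOOOOOOOOOOO.######.................
186 ...................................bOOOOOOOOOOOOOOOOOOOb..........bb............
188 ...............................OOOOOOOOOOOOOOOOOOO...........bbbbbbb............
190 ................................OOOOOOOOOOOOOOOOOOO....###....bbbbbbb...........
192 ..............................##..b........OOOOOOOOOO..###....bbbbbbb...........
194 .......................######...............bOOOOOOOOO...##....bbbbbb...........
196 ................######..........b.......###...OOOOOOOOO.###....bbbbbbb..........
198 .........######..........bbbbbbbb...#######.#.OOOOOOOOOOb..bbbbbbbbbbb..........
200 ..######..........bbbbbbbbbbbbbbbb..........##..OOOOOOOOO.bbbbbbbbbbbb..........
202 #..........bbbbbbbbbbbbbbbbbbbbbbb...##......bbb.OOOOOO..bbbbbbb................
204 ....bbbbbbbbbbbbbbbbbbbbbbbbbbbbbbbbb..bbbbbbbbbbb...bbbbb......................
206 bbbbbbbbbbbbbbbbbbbbbbbbbbbbbbbbbbbbbbbbbbbbbbbbbbb.............................
```

```bash
python3 -c "
from rig import job
print(job.hand_in())"
```

```text
the job is handed in; nothing more can be done
None
```

I handed the job in with the case held still in the gripper, tipped about 30° (20° front down, 22° toward the beaker), its front right corner about 19 cm above the bench, and the lid about 60° open. The cameras show a white cluster in the beaker-side front corner, reaching about 60 mm along the front wall, and no blocks anywhere else I could see in the tub. The orange tab hid part of the cluster, so I did not count all four one by one. The hand-in call returned no verdict.

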